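# Unstack the gift boxes into their mailing cartons

## Task

The four gift boxes stand in one stack, and around it wait four open mailing cartons, one for each box in its own size (the round box goes in the small square carton). Take the stack down from the top, one box at a time, and set each straight into the carton that fits it, standing upright and flat on the carton's floor, packing each before you lift the next. The contents are breakable, so do not drop or tip a box, leave the cartons standing flat on the table, and leave the snow globe and the pen cup where they are.

Things in the scene. Friction and masses are not known exactly. Their poses are not given: they have to be found in the camera images.
- round_box: round drum gift box with cream sides and a red lid with a printed cream border, top of the stack (standing on the short box): diameter 50 mm, height 64 mm. Origin at the centre of its underside, z up. Closed, cannot be opened. 0.16 kg within 30 %. Belongs in square_carton.
- short_box: rigid gift box with cream sides, red lid with a printed cream border; second from the top, standing on the medium box: 78 x 54 mm, 56 mm high. Origin at the centre of its underside, z up, x along the length, y across the width. Closed, cannot be opened. 0.22 kg within 30 %. Belongs in short_carton.
- medium_box: rigid gift box with cream sides, red lid with a printed cream border; third from the top, standing on the long box: 118 x 60 mm, 58 mm high. Origin at the centre of its underside, z up, x along the length, y across the width. Closed, cannot be opened. 0.32 kg within 30 %. Belongs in medium_carton.
- long_box: rigid gift box with cream sides, red lid with a printed cream border; bottom of the stack, standing on the table: 160 x 64 mm, 60 mm high. Origin at the centre of its underside, z up, x along the length, y across the width. Closed, cannot be opened. 0.45 kg within 30 %. Belongs in long_carton.
- square_carton: open shallow kraft cardboard tray (lower half of a two-piece mailing carton), loose on the table, board 4 mm thick; the smallest, square: 78 x 78 mm outside, 26 mm high, floor 4 mm thick, inside 70 x 70 mm: 10 mm of play all round its box, which stands up out of it. Origin at the centre of its underside, x along its length, z up.
- short_carton: open shallow kraft cardboard tray (lower half of a two-piece mailing carton), loose on the table, board 4 mm thick; the second smallest: 106 x 82 mm outside, 26 mm high, floor 4 mm thick, inside 98 x 74 mm: 10 mm of play all round its box, which stands up out of it. Origin at the centre of its underside, x along its length, z up.
- medium_carton: open shallow kraft cardboard tray (lower half of a two-piece mailing carton), loose on the table, board 4 mm thick; the second largest: 146 x 88 mm outside, 26 mm high, floor 4 mm thick, inside 138 x 80 mm: 10 mm of play all round its box, which stands up out of it. Origin at the centre of its underside, x along its length, z up.
- long_carton: open shallow kraft cardboard tray (lower half of a two-piece mailing carton), loose on the table, board 4 mm thick; the largest: 188 x 92 mm outside, 26 mm high, floor 4 mm thick, inside 180 x 84 mm: 10 mm of play all round its box, which stands up out of it. Origin at the centre of its underside, x along its length, z up.
- snow_globe: bystander: clear glass globe with a small green tree on a dark wooden foot, foot 72 mm across, 80 mm high, loose. Origin at the centre of its underside. Must stay where it is.
- pen_cup: bystander: white ceramic cup 72 mm across and 95 mm high with pens up to 155 mm high, loose. Origin at the centre of its underside. Must stay where it is.
Things that resemble listed ones, but are neither listed nor needed, are in the scene too. What is shaped like the long_carton but red, white or yellow is not meant.

How it is judged:
By the outcome, as a careful person would: the job done as asked, in the order asked, and still so for the second after the job is handed in, with the robot touching nothing.
It also fails if it takes over 112 s, if anything falls off the work surface, if the arm or the gripper's body presses on something with over 40 N, if the wrist force passes 120 N, or if a joint passes its speed limit or range.

## Robot

A 7-joint arm with a two-finger parallel gripper is mounted at the origin on the work surface. World frame = base frame: x ahead of the robot, y to its left, z up, the work surface at z = 0. Lengths are in mm, angles in rad, forces in N, time in s.
With the tool pointing down it reaches from about 350 to 775 mm from the base axis. Payload 3.1 kg.
Tool frame: the origin (TCP) lies midway between the tips of the shut fingers; the grasp point (between the pads) lies 19 mm behind it; z points along the fingers, y is the line along which they close (so a half turn about z gives the same grasp; the last joint's range is limited). The gripper opens to 85 mm and grips with 20 to 120 N. Pads are 22 mm wide; open, the fingers measure 114 mm over their backs; the gripper's body (76 mm by 85 mm) begins 54 mm behind the grasp point. The pads swing forward as they close: fully open they stand 13 mm farther back than shut.
Start: joints at [1.265, 0.311, 0.014, 1.512, -0.004, 1.319, -0.027], TCP at [143.446, -530.981, 231.304] pointing down, gripper open.
Joint ranges: [-2.7, 2.7], [-0.3, 1.91], [-1.27, 1.3], [0.12, 2.57], [-1.44, 4.58], [0.2, 2.03], [-3.05, 3.05]. Speed limits (rad/s): [2.79, 2.79, 3.14, 3.14, 3.14, 3.14, 3.14].

## Interface

Orientations are given as [roll, pitch, yaw] about the fixed x, y, z axes, in that order (R = Rz(yaw) Ry(pitch) Rx(roll)).
In Python, from rig import arm gives the robot as it stands. The module is installed in compiled form; this text tells all that it offers.
- The arm moves only by the tool arm_command, never from a script. Its argument "increments" is one flat list of numbers, 6 for each row, row after row: the shift along the world's x, y, z in shares of 300 mm (1.0 is 300 mm), then the turn, a rotation vector about the world's x, y, z in shares of 2 rad (1.0 is 2 rad). A call has 1 to 5 rows; each row is the pose to reach, as a shift and turn from the pose commanded when the call began; what a row does not reach only later rows make up. A row lasts 1/12 s, in which the tool goes at most 41.7 mm and 7.16 degrees, less where a joint would pass 70% of its speed; a pose out of reach is approached as far as the arm can. No shift or turn number may pass 1 either way. A call with a gripper value outside its range is refused whole. "fingers" is the opening, from 0 (shut) to 1 (fully open), set as the call begins (left out, the last holds). The fingers move at their own pace and stop on an object; the grip force is fixed at half the most. Time passes only in rows, so rows that repeat a pose let the fingers close. It gives the time, the measured TCP pose, the force, the opening and the grip force at its end, in the units of the state.
- arm.state(): the state, without advancing time (a new reading comes with each control period).
- arm.get_image(name): name is "scene" or "top" or "wrist"; returns (picture, depth): 420x560x3 uint8, red, green, blue; 420x560 float32, mm along the optical axis (not along the pixel's ray), 0 where there is no reading.
- arm.camera_model(name): a dict with "fovy" (degrees; the focal length in pixels is half the picture's height over the tangent of half this angle, whatever the lens; pixels are square), "cx", "cy" (the principal point, pixels), "k1" (the pictures are not rectified: a ray, as slopes to the right and down, at radius r is drawn at 1 + k1 r^2 times it, then the intrinsics apply), "world_to_cam" (4x4, takes a point from world to camera coordinates); the wrist camera has in their place "T_tool_cam" (4x4, takes a point from camera to tool coordinates, whose origin is the TCP and whose axes are the flange's). Camera axes: x right, y down, z forward; pixel columns grow to the right and rows downward; lengths in mm; the calibration is good to about 2 mm. A picture is of the moment at which its call begins: read the wrist's pose just before it. camera_model takes no time and is no camera call.
- arm.hand_in(): hands the job in; it is judged then, once.
The state is a dict: "time": time; "qpos": joint angles; "joint_vel": joint speeds; "tau": joint torques, N m; "tcp_pos": TCP position; "orientation": TCP orientation; "force": force on the tool from outside, world axes, zero at the start; "moment": the same for the moment, N m; "gripper_width": finger opening in mm; "gripper_force": force on a finger pad.
Only numpy, scipy, OpenCV 4.12 (cv2) and the standard library are available. Lean on these libraries where they do the work, as an engineer would, in place of code of your own. Each camera call takes 0.05 s, during which the arm holds its last target. There are 200 camera calls.

## Working session

There is one attempt and no reset: what is moved stays moved. The work goes in short steps, Python scripts to look and compute and a tool call to move; the robot and the scene stay as the last step left them, time stands still between calls to the robot, and variables do not carry over. Pictures are saved under pics/ and viewed, at most 14 in all, crops included, and the job is handed in when it is done.

Besides the shell and the picture viewer there is one more tool, called as name(argument=value, ...), one argument or row to a line, values as JSON. arm_command: Moves the arm, as the interface text tells. Its arguments: {"type":"object","properties":{"increments":{"type":"array","items":{"type":"number"}},"fingers":{"type":"number"}},"required":["increments"]}

```bash
mkdir -p pics; python3 - <<'E'
from rig import arm
import cv2,numpy as np
for n in("scene","top"):
    p,d=arm.get_image(n); np.savez(f"{n}0.npz",p=p,d=d); cv2.imwrite(f"pics/{n}0.png",p[:,:,::-1]); print(n,arm.camera_model(n))
print(arm.state())
E
```

```text
scene {'fovy': 49.37557729021366, 'cx': 286.78573055761797, 'cy': 217.1390099791104, 'k1': 0.014367300065401618, 'world_to_cam': array([[-4.87913729e-01,  8.72878028e-01, -4.91326247e-03,
         2.28461603e+02],
       [ 7.06752986e-01,  3.91738664e-01, -5.89101889e-01,
        -2.50480215e+02],
       [-5.12289380e-01, -2.90903362e-01, -8.08043826e-01,
         1.52824531e+03],
       [ 0.00000000e+00,  0.00000000e+00,  0.00000000e+00,
         1.00000000e+00]])}
top {'fovy': 42.67570968499838, 'cx': 276.414138570751, 'cy': 207.849690145091, 'k1': -0.08105511341921376, 'world_to_cam': array([[-2.34675050e-02, -9.99632943e-01, -1.35371990e-02,
         1.57799986e+01],
       [-9.93561248e-01,  2.48219671e-02, -1.10543734e-01,
         4.81424067e+02],
       [ 1.10839178e-01,  1.08558507e-02, -9.93779064e-01,
         1.63988094e+03],
       [ 0.00000000e+00,  0.00000000e+00,  0.00000000e+00,
         1.00000000e+00]])}
{'time': 0.1, 'qpos': array([ 1.26531607,  0.31166016,  0.01397545,  1.51285643, -0.00440354,
        1.31919283, -0.02721152]), 'joint_vel': array([-0.00111481, -0.00310549,  0.0003307 , -0.00562813,  0.00201828,
       -0.00036379,  0.000498  ]), 'tau': array([ 9.46554137e-04, -3.80856121e+01,  1.46732004e-01, -2.31242824e+01,
        1.23206075e-02,  8.07967095e-03, -1.88400276e-05]), 'tcp_pos': array([ 143.2617097 , -530.35924741,  230.33797273]), 'orientation': array([-3.13950816e+00,  7.94438121e-05,  2.63861328e-01]), 'force': array([0.12703628, 0.38983912, 0.63930317]), 'moment': array([ 0.00834721, -0.00349004, -0.04102752]), 'gripper_force': 0.0, 'gripper_width': 85.4097331045679}
```

View pics/scene0.png

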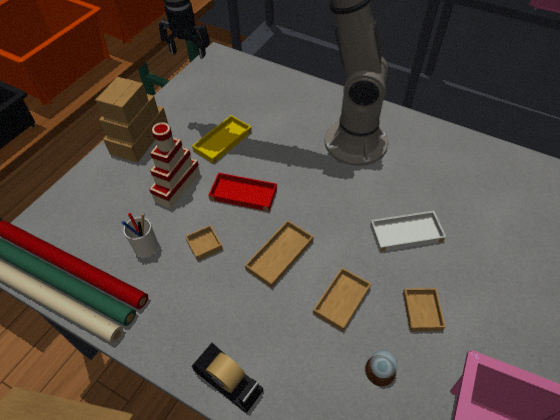

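View pics/top0.png

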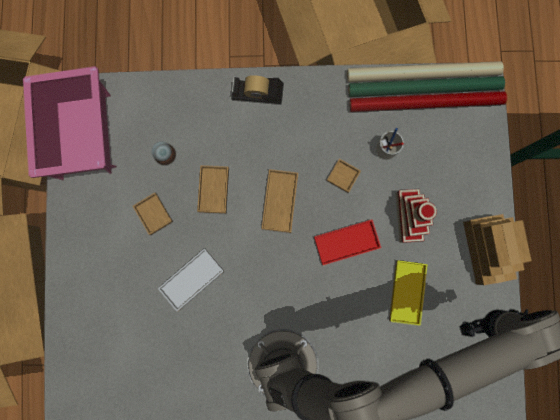

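The scene picture shows the red and cream stack at (170,165) and plain kraft boxes behind it at (130,120). In the top view the stack is at (415,213).

Open-tray candidates in the top view:
- **Kraft:** (342,176) square, (280,201) largest, (213,190) second largest, (153,214) second smallest. These four match the cartons.
- **Coloured:** red (347,242), yellow (408,292) and white (191,279) are long-carton lookalikes and not meant.

The pen cup is at (392,143) and the globe at (164,153).

```bash
cat > h.py <<'E'
import numpy as np,cv2
from rig import arm
def cam(n):
    m=arm.camera_model(n); f=210/np.tan(np.radians(m["fovy"]/2))
    return np.array([[f,0,m["cx"]],[0,f,m["cy"]],[0,0,1.]]),np.array([m["k1"],0,0,0.]),m
def slopes(n,uv):
    K,D,m=cam(n); return cv2.undistortPoints(np.asarray(uv,float).reshape(-1,1,2),K,D).reshape(-1,2),m
def c2w(n,m,tool=None):
    return np.linalg.inv(m["world_to_cam"]) if n!="wrist" else tool@m["T_tool_cam"]
def toolT(st):
    from scipy.spatial.transform import Rotation as R
    T=np.eye(4);T[:3,:3]=R.from_euler("xyz",st["orientation"]).as_matrix();T[:3,3]=st["tcp_pos"];return T
def plane(n,uv,z,tool=None):
    s,m=slopes(n,uv);T=c2w(n,m,tool);d=np.c_[s,np.ones(len(s))]@T[:3,:3].T;o=T[:3,3]
    return o+d*((z-o[2])/d[:,2])[:,None]
def cloud(n,d,tool=None):
    v,u=np.mgrid[:420,:560];s,m=slopes(n,np.c_[u.ravel(),v.ravel()]);T=c2w(n,m,tool)
    p=np.c_[s,np.ones(len(s))]*d.reshape(-1,1)
    return (p@T[:3,:3].T+T[:3,3]).reshape(420,560,3)
def rect(xy):
    (c,(w,h),a)=cv2.minAreaRect(np.asarray(xy,np.float32).reshape(-1,2))
    if w<h: w,h,a=h,w,a+90
    return np.round(c,1),round(w,1),round(h,1),round((a+90)%180-90,1)
E
cat > m1.py <<'E'
from h import *
Z=np.load("top0.npz");p,d=Z["p"],Z["d"];P=cloud("top",d)
hsv=cv2.cvtColor(p,cv2.COLOR_RGB2HSV)
kr=cv2.inRange(hsv,(8,80,50),(24,255,255))
for nm,c in dict(square=(342,176),long=(280,201),medium=(213,190),short=(153,214)).items():
    n,l,st,ce=cv2.connectedComponentsWithStats(kr)
    L=l[c[1],c[0]];m=((l==L)*255).astype(np.uint8)
    cn=max(cv2.findContours(m,0,2)[0],key=cv2.contourArea)
    r=cv2.boxPoints(cv2.minAreaRect(cn))
    q=P[m>0]
    print(nm,"rim plane",rect(plane("top",cn[:,0],26)[:,:2]),"z pct",np.percentile(q[:,2],[5,50,95]).round(),"n",len(q))
for nm,z in dict(long=60,medium=118,short=174,round=238).items():
    roi=np.zeros((420,560),bool);roi[175:260,385:450]=1
    m=roi&(abs(P[...,2]-z)<8)
    q=P[m];print(nm,m.sum(),rect(q[:,:2]),np.median(q[:,2]).round(1))
for nm,c in dict(globe=(164,153),cup=(392,143)).items(): print(nm,P[c[1],c[0]].round())
print("kraft pile",P[250,505].round(), P[250,480].round(), 'roi',np.percentile(P[220:280,470:528].reshape(-1,3),[3,97],axis=0).round())
print("table z",np.median(P[300:340,80:150,2]))
Z=np.load("scene0.npz");S=cloud("scene",Z["d"])
for nm,z in dict(long=60,medium=118,short=174,round=238).items():
    roi=np.zeros((420,560),bool);roi[115:215,145:205]=1
    q=S[roi&(abs(S[...,2]-z)<5)];print("scene",nm,len(q),rect(q[:,:2]),np.median(q[:,2]).round(1))
E
python3 m1.py
```

```text
square rim plane (array([ 579.4, -207.4]), 80.5, 78.6, -30.9) z pct [-1.  7. 30.] n 638
long rim plane (array([505.1,  -5.9]), 188.6, 92.5, -8.3) z pct [-2.  5. 29.] n 1785
medium rim plane (array([546.5, 202.1]), 147.6, 90.0, -4.2) z pct [-2.  6. 28.] n 1328
short rim plane (array([474.2, 392.9]), 108.1, 83.7, 30.0) z pct [-2.  7. 29.] n 908
long 370 (array([ 446.4, -403.3]), 160.6, 65.5, 2.0) 60.8
medium 337 (array([ 442. , -406.4]), 118.7, 63.2, 6.0) 118.5
short 268 (array([ 443.1, -406.2]), 78.6, 57.1, 7.5) 174.6
round 276 (array([ 440.9, -406.3]), 49.6, 46.8, 87.6) 239.0
globe [654. 345.  74.]
cup [ 683. -369.    6.]
kraft pile [ 329. -629.  202.] [ 333. -596.   99.] roi [[  246. -1115.  -749.]
 [  421.  -589.   210.]]
table z 0.3608144194566876
scene long 377 (array([ 373., -467.]), 353.6, 149.9, 42.3) 59.6
scene medium 251 (array([ 441.6, -401.2]), 121.3, 61.0, 4.0) 117.2
scene short 218 (array([ 442.9, -402.4]), 81.4, 56.4, 5.2) 173.0
scene round 212 (array([ 439.9, -401.5]), 53.2, 47.3, 42.1) 237.9
```

```bash
python3 - <<'E'
import cv2
t=cv2.imread("pics/top0.png")[165:265,375:465]; cv2.imwrite("pics/crop1.png",cv2.resize(t,None,fx=6,fy=6,interpolation=2)[:600])
E
```

```text
(no output)
```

View pics/crop1.png

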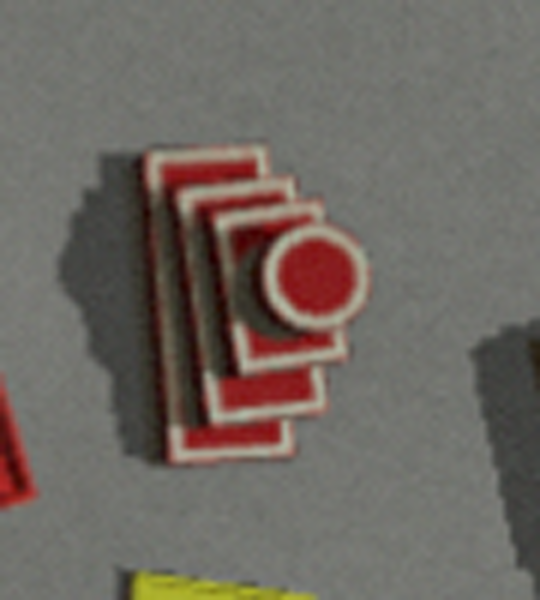

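The enlarged crop confirms the stack: cream-sided boxes with red lids and printed cream borders, round lid on top at crop (315,278). All measured sizes and heights match, and every target is within reach. I'm moving to hover over it.

Units first: shifts go in shares of 300 mm and turns go in shares of 2 rad. So 0.15 m / 0.3 = 0.5, 0.063 m / 0.3 = 0.21, -0.17 rad / 2 = -0.085.

arm_command(
  increments=[0.05,0.02,0.0667,0,0,-0.015,0.15,0.0633,0.1333,0,0,-0.035,0.2667,0.1133,0.2,0,0,-0.055,0.3833,0.1633,0.2667,0,0,-0.075,0.5,0.21,0.3333,0,0,-0.085],
  fingers=1,
)

```text
time: 0.52
tcp_pos: [291.4, -468.0, 330.1]
orientation: [-3.141, 0.0, 0.091]
force: [0.1, -0.7, 0.2]
gripper_width: 85.2
gripper_force: 0.0
```

To row units: 0.148 m / 0.3 = 0.4933, 0.135 m / 0.3 = 0.45.

arm_command(
  increments=[0.1167,0.05,0,0,0,0,0.2333,0.1,0,0,0,0,0.35,0.15,0,0,0,0,0.45,0.19,0,0,0,0,0.4933,0.21,0,0,0,0],
)

```text
time: 0.93
tcp_pos: [443.6, -401.6, 328.3]
orientation: [-3.138, -0.002, 0.102]
force: [0.3, 1.3, 0.5]
gripper_width: 85.0
gripper_force: 0.0
```

```bash
cat > w.py <<'E'
from h import *
import sys
def wshot(tag,save=True):
    st=arm.state();T=toolT(st);p,d=arm.get_image("wrist");np.savez(f"w{tag}.npz",p=p,d=d,T=T)
    if save: cv2.imwrite(f"pics/w{tag}.png",p[:,:,::-1])
    return st,T,p,d
E
python3 - <<'E'
from w import *
st,T,p,d=wshot("1");P=cloud("wrist",d,T)
print(st["tcp_pos"].round(1),st["orientation"].round(3),st["qpos"].round(2),arm.camera_model("wrist"))
for nm,z in dict(long=60,medium=118,short=174,round=238).items():
    m=abs(P[...,2]-z)<4; m&=(np.hypot(P[...,0]-442,P[...,1]+404)<110)
    q=P[m];print(nm,len(q),rect(q[:,:2]) if len(q) else 0,np.median(q[:,2]).round(1))
E
```

```text
[ 443.6 -401.6  328.3] [-3.138e+00 -2.000e-03  1.020e-01] [ 0.78  0.4  -0.12  1.16  0.04  1.59 -0.79] {'fovy': 71.75464116222717, 'cx': 276.9350555528787, 'cy': 216.1633278494044, 'k1': -0.017497433042352444, 'T_tool_cam': array([[ 3.87068946e-04, -9.51209332e-01, -3.08546036e-01,
         7.89226979e+01],
       [ 9.99999651e-01,  1.39808007e-04,  8.23482078e-04,
         3.08684806e-01],
       [-7.40166631e-04, -3.08546247e-01,  9.51209055e-01,
        -1.42353572e+02],
       [ 0.00000000e+00,  0.00000000e+00,  0.00000000e+00,
         1.00000000e+00]])}
long 973 (array([ 510.7, -400.6]), 64.4, 28.0, -85.4) 60.1
medium 901 (array([ 486.7, -401.2]), 59.1, 23.7, -84.2) 118.1
short 1294 (array([ 457.4, -402.9]), 54.0, 44.8, -83.1) 174.0
round 2502 (array([ 439. , -404.7]), 49.2, 49.1, 58.1) 238.1
```

View pics/w1.png

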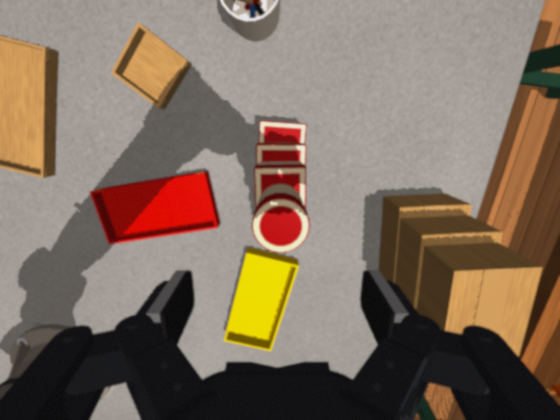

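The wrist view shows the round lid at (281,225), with the short, medium and long lids behind it and clear space on both sides for the fingers. Depth puts the round box at (439.5,-404.5), top at 238.

To row units: -0.1 m / 0.3 = -0.3333, -0.08 m / 0.3 = -0.2667.

arm_command(
  increments=[-0.01,-0.0067,-0.0667,0,0,0,-0.0133,-0.01,-0.1667,0,0,0,-0.0133,-0.01,-0.2667,0,0,0,-0.0133,-0.01,-0.3333,0,0,0,-0.0133,-0.01,-0.3333,0,0,0],
)

```text
time: 1.4
tcp_pos: [430.2, -407.8, 223.6]
orientation: [-3.133, 0.009, 0.092]
force: [0.2, 0.4, -0.2]
gripper_width: 85.4
gripper_force: 0.0
```

arm_command(
  increments=[0,0,0,0,0,0,0,0,0,0,0,0],
)

```text
time: 1.57
tcp_pos: [434.5, -410.3, 231.2]
orientation: [3.139, -0.001, 0.093]
force: [0.8, 0.5, -0.2]
gripper_width: 85.5
gripper_force: 0.0
```

To row units: -0.026 m / 0.3 = -0.0867, 0.001 m / 0.3 = 0.0033.

arm_command(
  increments=[0.0033,0.0067,-0.0167,0,0,0,0.0067,0.0117,-0.0367,0,0,0,0.0067,0.0117,-0.0567,0,0,0,0.0067,0.0117,-0.0733,0,0,0,0.0067,0.0117,-0.0867,0,0,0],
)

```text
time: 1.98
tcp_pos: [436.3, -405.4, 202.8]
orientation: [-3.141, 0.001, 0.094]
force: [-0.1, 0.6, -0.3]
gripper_width: 85.4
gripper_force: 0.0
```

arm_command(
  increments=[0,0,0,0,0,0,0,0,0,0,0,0,0,0,0,0,0,0],
)

```text
time: 2.23
tcp_pos: [436.5, -405.9, 203.7]
orientation: [3.141, -0.0, 0.094]
force: [-0.8, -1.1, -0.5]
gripper_width: 85.8
gripper_force: 0.0
```

To row units: 0.003 m / 0.3 = 0.01, 0.002 m / 0.3 = 0.0067.

arm_command(
  increments=[0.005,0.0023,0.0033,0,0,0,0.01,0.005,0.0067,0,0,0,0.01,0.005,0.0067,0,0,0,0.01,0.005,0.0067,0,0,0],
)

```text
time: 2.57
tcp_pos: [439.8, -404.1, 205.9]
orientation: [3.141, -0.001, 0.094]
force: [-0.8, -0.4, 0.0]
gripper_width: 85.6
gripper_force: 0.0
```

arm_command(
  increments=[0,0,0,0,0,0,0,0,0,0,0,0,0,0,0,0,0,0,0,0,0,0,0,0,0,0,0,0,0,0],
  fingers=0,
)

```text
time: 2.98
tcp_pos: [439.5, -404.6, 205.9]
orientation: [3.141, -0.0, 0.094]
force: [-0.5, -0.8, 0.8]
gripper_width: 48.5
gripper_force: 62.2
```

arm_command(
  increments=[0,0,0,0,0,0,0,0,0,0,0,0,0,0,0,0,0,0,0,0,0,0,0,0],
)

```text
time: 3.32
tcp_pos: [439.5, -404.5, 205.9]
orientation: [3.141, -0.0, 0.094]
force: [-0.2, -1.0, 1.6]
gripper_width: 48.4
gripper_force: 62.2
```

To row units: 0.045 m / 0.3 = 0.15, 0.032 m / 0.3 = 0.1067.

arm_command(
  increments=[0,0,0.01,0,0,0,0,0,0.0333,0,0,0,0,0,0.0667,0,0,0,0,0,0.1067,0,0,0,0,0,0.15,0,0,0],
)

```text
time: 3.73
tcp_pos: [439.2, -403.7, 251.1]
orientation: [-3.14, 0.001, 0.094]
force: [-0.3, -0.3, -1.5]
gripper_width: 48.5
gripper_force: 62.1
```

To row units: 0.025 m / 0.3 = 0.0833, 0.023 m / 0.3 = 0.0767.

arm_command(
  increments=[0,0,0.0333,0,0,0,0,0,0.06,0,0,0,0,0,0.0767,0,0,0,0,0,0.0833,0,0,0,0,0,0.0833,0,0,0],
)

```text
time: 4.15
tcp_pos: [439.5, -404.2, 275.9]
orientation: [3.141, -0.0, 0.094]
force: [1.1, 0.7, -2.1]
gripper_width: 48.4
gripper_force: 62.1
```

```bash
cat >> w.py <<'E'
def cartons(p,T,P,near,rad=140):
    hsv=cv2.cvtColor(p,cv2.COLOR_RGB2HSV);kr=cv2.inRange(hsv,(8,70,40),(26,255,255))
    kr[(np.hypot(P[...,0]-near[0],P[...,1]-near[1])>rad)|(P[...,2]>45)]=0
    kr=cv2.morphologyEx(kr,cv2.MORPH_OPEN,np.ones((3,3)))
    for cn in cv2.findContours(kr,0,2)[0]:
        if cv2.contourArea(cn)>300:
            m=np.zeros(kr.shape,np.uint8);cv2.drawContours(m,[cn],-1,255,-1)
            q=P[(m>0)&(abs(P[...,2]-26)<4)]
            print("carton rim plane",rect(plane("wrist",cn[:,0],26,T)[:,:2]),"cloud rim",rect(q[:,:2]) if len(q)>3 else 0,len(q))
E
python3 - <<'E'
from w import *
st,T,p,d=wshot("2",False);P=cloud("wrist",d,T)
print(st["tcp_pos"].round(1),st["gripper_force"],st["force"].round(1),st["gripper_width"])
cartons(p,T,P,(579,-207),70)
for nm,z in dict(long=60,medium=118,short=174).items():
    m=abs(P[...,2]-z)<3; m&=(np.hypot(P[...,0]-442,P[...,1]+404)<110)
    q=P[m];print(nm,len(q),rect(q[:,:2]) if len(q) else 0,np.median(q[:,2]).round(1))
E
```

```text
[ 439.5 -404.2  275.9] 62.05909252166748 [ 1.1  0.7 -2.1] 48.37386890544773
carton rim plane (array([ 576.6, -210.7]), 87.3, 79.1, 58.8) cloud rim (array([ 579. , -206.7]), 79.8, 78.7, 58.8) 1118
long 1297 (array([ 511.1, -400.4]), 64.6, 28.5, -84.7) 60.2
medium 1249 (array([ 486.3, -400.8]), 60.0, 24.1, -84.6) 118.1
short 3065 (array([ 452.9, -403.4]), 54.2, 54.0, 6.1) 174.1
```

To row units: 0.089 m / 0.3 = 0.2967, 0.063 m / 0.3 = 0.21.

arm_command(
  increments=[0.0133,0.02,0,0,0,0,0.0467,0.0667,0,0,0,0,0.0933,0.1333,0,0,0,0,0.15,0.2133,0,0,0,0,0.21,0.2967,0,0,0,0],
)

```text
time: 4.62
tcp_pos: [502.3, -314.3, 274.8]
orientation: [-3.141, 0.001, 0.092]
force: [0.3, -0.3, -2.5]
gripper_width: 48.5
gripper_force: 62.1
```

To row units: 0.108 m / 0.3 = 0.36, 0.099 m / 0.3 = 0.33.

arm_command(
  increments=[0.0667,0.0933,-0.0167,0,0,0,0.1333,0.1867,-0.05,0,0,0,0.19,0.2667,-0.1,0,0,0,0.2333,0.33,-0.15,0,0,0,0.255,0.36,-0.2,0,0,0],
)

```text
time: 5.03
tcp_pos: [581.1, -200.6, 214.2]
orientation: [-3.137, -0.001, 0.101]
force: [-0.1, 0.8, -2.4]
gripper_width: 48.5
gripper_force: 62.1
```

To row units: -0.07 m / 0.3 = -0.2333, -0.06 m / 0.3 = -0.2.

arm_command(
  increments=[0,0,-0.05,0,0,0,0,0,-0.1,0,0,0,0,0,-0.15,0,0,0,0,0,-0.2,0,0,0,0,0,-0.2333,0,0,0],
)

```text
time: 5.45
tcp_pos: [577.7, -206.0, 143.1]
orientation: [-3.14, 0.003, 0.095]
force: [0.4, 0.3, -2.1]
gripper_width: 48.5
gripper_force: 62.1
```

To row units: -0.032 m / 0.3 = -0.1067, -0.028 m / 0.3 = -0.0933.

arm_command(
  increments=[0,0,-0.0333,0,0,0,0,0,-0.0667,0,0,0,0,0,-0.0933,0,0,0,0,0,-0.1067,0,0,0,0,0,-0.1067,0,0,0],
)

```text
time: 5.87
tcp_pos: [578.3, -207.0, 112.5]
orientation: [-3.141, 0.002, 0.094]
force: [0.9, 0.8, -1.7]
gripper_width: 48.4
gripper_force: 62.1
```

```bash
python3 - <<'E'
from w import *
st,T,p,d=wshot("3");P=cloud("wrist",d,T)
print(st["tcp_pos"].round(1),st["orientation"].round(3),st["gripper_force"],st["force"].round(1),st["gripper_width"])
cartons(p,T,P,(579,-207),70)
E
```

```text
[ 578.3 -207.   112.5] [-3.141e+00  2.000e-03  9.400e-02] 62.123039960861206 [ 0.9  0.8 -1.7] 48.44570331284827
carton rim plane (array([ 580.2, -206.9]), 80.4, 79.5, -31.3) cloud rim (array([ 578.9, -206.3]), 78.8, 78.2, 58.7) 1350
```

View pics/w3.png

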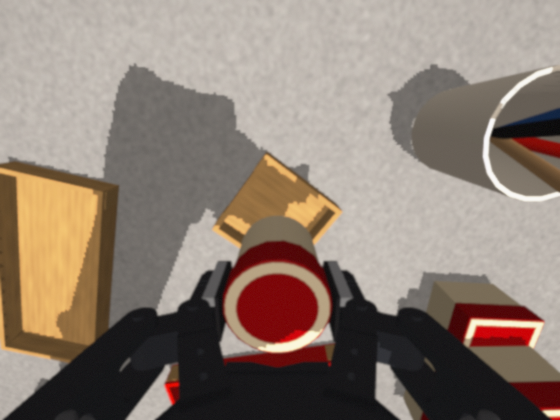

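The round box at (277,300) is gripped upright, and the square carton at (278,205) is centred under it. Measured offset is under 1 mm.

arm_command(
  increments=[0,0,-0.0267,0,0,0,0,0,-0.0667,0,0,0,0,0,-0.1167,0,0,0,0,0,-0.1667,0,0,0,0,0,-0.2067,0,0,0],
)

```text
time: 6.33
tcp_pos: [578.2, -207.0, 49.7]
orientation: [-3.141, 0.001, 0.094]
force: [-1.0, 0.9, -1.2]
gripper_width: 48.5
gripper_force: 62.1
```

arm_command(
  increments=[0,0,-0.0167,0,0,0,0,0,-0.0267,0,0,0,0,0,-0.0333,0,0,0,0,0,-0.04,0,0,0,0,0,-0.0433,0,0,0],
)

```text
time: 6.75
tcp_pos: [579.6, -207.4, 39.1]
orientation: [3.141, -0.001, 0.094]
force: [0.0, 0.5, -1.7]
gripper_width: 48.4
gripper_force: 62.1
```

To row units: -0.001 m / 0.3 = -0.0033.

arm_command(
  increments=[0,0,0,0,0,0,0,0,-0.0033,0,0,0,0,0,-0.0033,0,0,0],
)

```text
time: 7.0
tcp_pos: [579.1, -207.3, 37.9]
orientation: [3.141, -0.001, 0.094]
force: [-0.3, -0.8, -1.9]
gripper_width: 48.7
gripper_force: 62.1
```

To row units: -0.002 m / 0.3 = -0.0067, -0.001 m / 0.3 = -0.0033.

arm_command(
  increments=[0,0,-0.0017,0,0,0,0,0,-0.0033,0,0,0,0,0,-0.005,0,0,0,0,0,-0.0067,0,0,0],
)

```text
time: 7.33
tcp_pos: [579.0, -207.2, 35.9]
orientation: [3.141, -0.0, 0.094]
force: [-1.4, -0.6, 3.0]
gripper_width: 48.8
gripper_force: 62.3
```

To row units: -0.0005 m / 0.3 = -0.0017.

arm_command(
  increments=[0,0,-0.0017,0,0,0,0,0,-0.0017,0,0,0],
)

```text
time: 7.5
tcp_pos: [579.1, -207.2, 35.9]
orientation: [3.141, -0.0, 0.094]
force: [-1.6, 0.8, 4.8]
gripper_width: 48.6
gripper_force: 62.5
```

Contact at the expected height. Releasing and rising.

arm_command(
  increments=[0,0,0,0,0,0,0,0,0,0,0,0,0,0,0,0,0,0,0,0,0,0,0,0,0,0,0,0,0,0],
  fingers=1,
)

```text
time: 7.92
tcp_pos: [578.9, -207.2, 34.9]
orientation: [3.142, 0.0, 0.094]
force: [-0.6, 0.8, 0.1]
gripper_width: 85.4
gripper_force: 0.0
```

To row units: 0.095 m / 0.3 = 0.3167, 0.065 m / 0.3 = 0.2167.

arm_command(
  increments=[0,0,0.0167,0,0,0,0,0,0.0667,0,0,0,0,0,0.1333,0,0,0,0,0,0.2167,0,0,0,0,0,0.3167,0,0,0],
)

```text
time: 8.33
tcp_pos: [577.7, -206.8, 129.8]
orientation: [-3.14, 0.003, 0.094]
force: [0.1, -0.0, -0.5]
gripper_width: 85.4
gripper_force: 0.0
```

To row units: 0.135 m / 0.3 = 0.45, 0.12 m / 0.3 = 0.4.

arm_command(
  increments=[0,0,0.1,0,0,0,0,0,0.2,0,0,0,0,0,0.3,0,0,0,0,0,0.4,0,0,0,0,0,0.45,0,0,0],
)

```text
time: 8.75
tcp_pos: [580.5, -207.5, 270.3]
orientation: [3.139, -0.007, 0.094]
force: [1.0, 1.0, 0.7]
gripper_width: 85.3
gripper_force: 0.0
```

arm_command(
  increments=[-0.0333,-0.0467,0,0,0,0,-0.0933,-0.13,0,0,0,0,-0.16,-0.2267,0,0,0,0,-0.2267,-0.32,0,0,0,0,-0.2933,-0.4133,0,0,0,0],
)

```text
time: 9.17
tcp_pos: [489.9, -332.2, 265.6]
orientation: [3.141, -0.0, 0.095]
force: [1.1, -0.2, 0.1]
gripper_width: 85.3
gripper_force: 0.0
```

To row units: -0.073 m / 0.3 = -0.2433, -0.069 m / 0.3 = -0.23.

arm_command(
  increments=[-0.05,-0.0733,0,0,0,0,-0.0967,-0.14,0,0,0,0,-0.1333,-0.1933,0,0,0,0,-0.1567,-0.23,0,0,0,0,-0.1667,-0.2433,0,0,0,0],
)

```text
time: 9.58
tcp_pos: [438.9, -406.8, 265.2]
orientation: [3.14, 0.001, 0.09]
force: [-1.0, -0.9, -0.2]
gripper_width: 85.5
gripper_force: 0.0
```

To row units: -0.005 m / 0.3 = -0.0167.

arm_command(
  increments=[0,0,-0.0167,0,0,0,0,0,-0.0167,0,0,0,0,0,-0.0167,0,0,0],
)

```text
time: 9.83
tcp_pos: [442.3, -402.0, 259.5]
orientation: [-3.139, -0.0, 0.097]
force: [0.8, 0.4, -0.2]
gripper_width: 85.4
gripper_force: 0.0
```

```bash
cat >> w.py <<'E'
def lids(P,c,zs):
    for z in zs:
        m=(abs(P[...,2]-z)<3)&(np.hypot(P[...,0]-c[0],P[...,1]-c[1])<110)
        m=cv2.morphologyEx(m.astype(np.uint8),cv2.MORPH_OPEN,np.ones((3,3)))>0
        q=P[m];print("lid",z,len(q),rect(q[:,:2]) if len(q) else 0,np.median(q[:,2]).round(1))
E
python3 - <<'E'
from w import *
st,T,p,d=wshot("4");P=cloud("wrist",d,T)
print(st["tcp_pos"].round(1),st["orientation"].round(3),st["gripper_width"])
lids(P,(442,-404),(60,118,174)); lids(P,(579,-207),(68,))
cartons(p,T,P,(579,-207),70)
E
```

```text
[ 442.3 -402.   259.5] [-3.139 -0.     0.097] 85.37727631059593
lid 60 1385 (array([ 510.8, -401.1]), 63.6, 27.7, -85.5) 60.1
lid 118 1371 (array([ 486.9, -400.7]), 60.2, 23.1, -86.0) 118.1
lid 174 5678 (array([ 440.9, -404.9]), 78.2, 54.1, 6.7) 174.1
lid 68 2003 (array([ 578.9, -208.5]), 49.0, 48.9, 69.5) 67.9
carton rim plane (array([ 576.6, -210.9]), 87.7, 79.1, 58.7) cloud rim (array([ 578.9, -206.9]), 79.3, 79.0, 59.1) 1115
```

The round box sits at lid height 68 in the square carton, centred within 2 mm. The short box is at (441,-404.8), yaw 6.7°. Descending for it.

To row units: -0.08 m / 0.3 = -0.2667, -0.023 m / 0.3 = -0.0767, 0.023 rad / 2 = 0.0115.

arm_command(
  increments=[0,0,-0.0267,0,0,0.005,0,0,-0.0767,0,0,0.0115,0,0,-0.1433,0,0,0.0115,0,0,-0.21,0,0,0.0115,0,0,-0.2667,0,0,0.0115],
)

```text
time: 10.3
tcp_pos: [441.2, -402.9, 178.3]
orientation: [-3.14, 0.001, 0.119]
force: [-0.2, 0.2, -1.4]
gripper_width: 85.4
gripper_force: 0.0
```

To row units: -0.033 m / 0.3 = -0.11, -0.03 m / 0.3 = -0.1.

arm_command(
  increments=[0,0,-0.04,0,0,0,0,0,-0.0733,0,0,0,0,0,-0.1,0,0,0,0,0,-0.11,0,0,0,0,0,-0.11,0,0,0],
)

```text
time: 10.72
tcp_pos: [440.8, -403.7, 146.4]
orientation: [-3.141, 0.001, 0.117]
force: [-0.3, -0.7, 0.0]
gripper_width: 85.3
gripper_force: 0.0
```

arm_command(
  increments=[0,0,0,0,0,0,0,0,0,0,0,0,0,0,0,0,0,0],
)

```text
time: 10.97
tcp_pos: [441.5, -404.6, 148.1]
orientation: [3.14, -0.001, 0.117]
force: [-0.3, 0.0, -0.2]
gripper_width: 85.3
gripper_force: 0.0
```

arm_command(
  increments=[0,0,0,0,0,0,0,0,0,0,0,0,0,0,0,0,0,0,0,0,0,0,0,0,0,0,0,0,0,0],
  fingers=0,
)

```text
time: 11.38
tcp_pos: [441.2, -404.8, 147.7]
orientation: [3.14, -0.001, 0.117]
force: [0.7, -1.0, 2.5]
gripper_width: 52.6
gripper_force: 64.5
```

arm_command(
  increments=[0,0,0,0,0,0,0,0,0,0,0,0,0,0,0,0,0,0],
)

```text
time: 11.63
tcp_pos: [441.2, -404.8, 147.7]
orientation: [3.14, -0.001, 0.117]
force: [0.4, -0.3, 4.2]
gripper_width: 52.7
gripper_force: 64.6
```

To row units: 0.045 m / 0.3 = 0.15, 0.032 m / 0.3 = 0.1067.

arm_command(
  increments=[0,0,0.01,0,0,0,0,0,0.0333,0,0,0,0,0,0.0667,0,0,0,0,0,0.1067,0,0,0,0,0,0.15,0,0,0],
)

```text
time: 12.05
tcp_pos: [440.5, -403.5, 192.2]
orientation: [-3.14, 0.001, 0.117]
force: [-1.6, -0.2, -0.8]
gripper_width: 53.2
gripper_force: 64.0
```

To row units: 0.025 m / 0.3 = 0.0833, 0.023 m / 0.3 = 0.0767.

arm_command(
  increments=[0,0,0.0333,0,0,0,0,0,0.06,0,0,0,0,0,0.0767,0,0,0,0,0,0.0833,0,0,0,0,0,0.0833,0,0,0],
)

```text
time: 12.47
tcp_pos: [441.0, -404.2, 217.4]
orientation: [3.141, -0.0, 0.117]
force: [0.5, -0.1, -1.7]
gripper_width: 52.9
gripper_force: 64.0
```

```bash
python3 - <<'E'
from w import *
st,T,p,d=wshot("5",False);P=cloud("wrist",d,T)
print(st["tcp_pos"].round(1),st["orientation"].round(3),st["gripper_force"],st["force"].round(1))
lids(P,(442,-404),(60,118))
E
```

```text
[ 441.  -404.2  217.4] [ 3.141 -0.     0.117] 64.04858350753784 [ 0.5 -0.1 -1.7]
lid 60 1811 (array([ 510.6, -400.9]), 64.4, 28.1, -86.0) 60.1
lid 118 3157 (array([ 480. , -401.5]), 60.0, 37.4, -84.5) 118.1
```

To row units: 0.115 m / 0.3 = 0.3833, 0.085 m / 0.3 = 0.2833.

arm_command(
  increments=[0,0.0267,0,0,0,0,0,0.0933,0,0,0,0,0,0.1833,0,0,0,0,0,0.2833,0,0,0,0,0,0.3833,0,0,0,0],
)

```text
time: 12.93
tcp_pos: [440.2, -287.2, 216.2]
orientation: [-3.14, 0.001, 0.116]
force: [1.1, 1.0, -1.2]
gripper_width: 53.1
gripper_force: 64.1
```

To row units: 0.16 m / 0.3 = 0.5333, 0.128 m / 0.3 = 0.4267, 0.136 rad / 2 = 0.068.

arm_command(
  increments=[0.0067,0.1067,0,0,0,0.0135,0.0133,0.2133,0,0,0,0.027,0.02,0.32,0,0,0,0.0405,0.0267,0.4267,0,0,0,0.054,0.0367,0.5333,0,0,0,0.068],
)

```text
time: 13.35
tcp_pos: [450.8, -126.9, 216.6]
orientation: [-3.141, 0.001, 0.255]
force: [0.3, -0.1, -2.8]
gripper_width: 52.5
gripper_force: 64.0
```

To row units: 0.16 m / 0.3 = 0.5333, 0.128 m / 0.3 = 0.4267, 0.136 rad / 2 = 0.068.

arm_command(
  increments=[0.0067,0.1067,0,0,0,0.0135,0.0133,0.2133,0,0,0,0.027,0.02,0.32,0,0,0,0.0405,0.0267,0.4267,0,0,0,0.054,0.0367,0.5333,0,0,0,0.068],
)

```text
time: 13.77
tcp_pos: [461.6, 32.8, 216.6]
orientation: [-3.141, 0.001, 0.391]
force: [1.2, -0.5, -1.9]
gripper_width: 53.2
gripper_force: 64.0
```

To row units: 0.16 m / 0.3 = 0.5333, 0.128 m / 0.3 = 0.4267, 0.135 rad / 2 = 0.0675.

arm_command(
  increments=[0.0067,0.1067,0,0,0,0.0135,0.0133,0.2133,0,0,0,0.027,0.02,0.32,0,0,0,0.0405,0.0267,0.4267,0,0,0,0.054,0.0367,0.5333,0,0,0,0.0675],
)

```text
time: 14.18
tcp_pos: [472.6, 192.4, 216.6]
orientation: [3.142, 0.001, 0.526]
force: [0.0, 0.7, -2.0]
gripper_width: 52.7
gripper_force: 64.0
```

To row units: 0.152 m / 0.3 = 0.5067, 0.126 m / 0.3 = 0.42.

arm_command(
  increments=[0,0.1067,0,0,0,0,0,0.2133,-0.0167,0,0,0,0,0.32,-0.05,0,0,0,0,0.42,-0.1,0,0,0,0,0.5067,-0.15,0,0,0],
)

```text
time: 14.6
tcp_pos: [472.5, 345.5, 171.4]
orientation: [-3.141, -0.0, 0.526]
force: [-1.2, -0.4, -2.0]
gripper_width: 53.3
gripper_force: 64.1
```

To row units: -0.057 m / 0.3 = -0.19, -0.053 m / 0.3 = -0.1767.

arm_command(
  increments=[0,0.0667,-0.05,0,0,0,0,0.12,-0.1,0,0,0,0,0.15,-0.1433,0,0,0,0,0.1667,-0.1767,0,0,0,0,0.1667,-0.19,0,0,0],
)

```text
time: 15.02
tcp_pos: [472.4, 392.6, 112.7]
orientation: [3.141, 0.004, 0.525]
force: [-0.4, 0.2, -0.7]
gripper_width: 52.8
gripper_force: 64.0
```

arm_command(
  increments=[0,0,0,0,0,0,0,0,0,0,0,0,0,0,0,0,0,0,0,0,0,0,0,0],
)

```text
time: 15.35
tcp_pos: [475.0, 392.2, 116.3]
orientation: [3.141, -0.002, 0.522]
force: [0.1, 0.1, -1.3]
gripper_width: 53.0
gripper_force: 64.0
```

```bash
python3 - <<'E'
from w import *
st,T,p,d=wshot("6");P=cloud("wrist",d,T)
print(st["tcp_pos"].round(1),st["orientation"].round(3),st["gripper_force"],st["force"].round(1))
cartons(p,T,P,(474,393),85)
E
```

```text
[475.  392.2 116.3] [ 3.141e+00 -2.000e-03  5.220e-01] 64.0005612373352 [ 0.1  0.1 -1.3]
carton rim plane (array([502.3, 412.7]), 83.0, 45.1, -59.1) cloud rim (array([500.8, 412.2]), 82.0, 43.6, -59.9) 1051
```

View pics/w6.png

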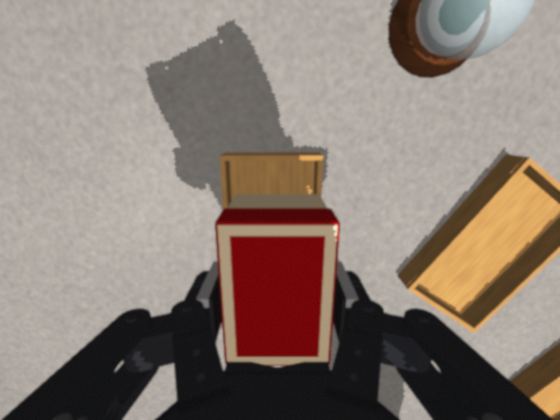

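The wrist picture shows the short box lid at (278,290), held square. The short carton's far end, (221..325,155), sits about 4 mm to the left. Visible-end geometry puts the carton centre near (474.5,396.8), so I'll correct for that while descending and then recheck.

To row units: -0.03 m / 0.3 = -0.1, -0.028 m / 0.3 = -0.0933, 0.002 rad / 2 = 0.001.

arm_command(
  increments=[0,0.0033,-0.0167,0,0,0,0,0.01,-0.0433,0,0,0,0,0.015,-0.0733,0,0,0.001,0,0.015,-0.0933,0,0,0.001,0,0.015,-0.1,0,0,0.001],
)

```text
time: 15.82
tcp_pos: [472.7, 396.4, 82.7]
orientation: [3.141, 0.004, 0.526]
force: [1.1, -0.3, -2.4]
gripper_width: 52.6
gripper_force: 64.0
```

arm_command(
  increments=[0,0,0,0,0,0,0,0,0,0,0,0,0,0,0,0,0,0],
)

```text
time: 16.07
tcp_pos: [474.2, 397.5, 85.4]
orientation: [-3.141, -0.001, 0.526]
force: [1.0, 0.0, -2.4]
gripper_width: 53.3
gripper_force: 64.0
```

```bash
cat >> w.py <<'E'
def farend(p,P,T,c,yaw,L,rad=110):
    # visible rim points in carton axes about c: along, across extents; centre from far edge and sides
    u=np.array([np.cos(yaw),np.sin(yaw)]);v=np.array([-u[1],u[0]])
    q=P[...,:2]-c;hsv=cv2.cvtColor(p,cv2.COLOR_RGB2HSV);kr=cv2.inRange(hsv,(8,70,30),(26,255,255))>0
    m=kr&(abs(P[...,2]-26)<3)&(abs(q@u)<L/2+20)&(abs(q@v)<65)
    m=cv2.morphologyEx(m.astype(np.uint8),cv2.MORPH_OPEN,np.ones((2,2)))>0
    r=q[m];a,b=r@u,r@v
    far=np.percentile(a,99.5);b0,b1=np.percentile(b,[.5,99.5])
    e=b[abs(b-b1)<6]; print("n",len(a),"along",(far-L/2).round(1),"across",((b0+b1)/2).round(1),"width",(b1-b0).round(1),"centre",(c+u*(far-L/2)+v*(b0+b1)/2).round(1),"rect",rect(r))
E
python3 - <<'E'
from w import *
st,T,p,d=wshot("7");P=cloud("wrist",d,T)
print(st["tcp_pos"].round(1),st["orientation"].round(3),st["force"].round(1))
farend(p,P,T,st["tcp_pos"][:2],.524,106)
Z=np.load("w6.npz");farend(Z["p"],cloud("wrist",Z["d"],Z["T"]),Z["T"],Z["T"][:2,3],.524,106)
E
```

```text
[474.2 397.5  85.4] [-3.141e+00 -1.000e-03  5.260e-01] [ 1.   0.  -2.4]
n 1204 along -1.1 across -4.0 width 87.3 centre [475.2 393.5] rect (array([42.8, 17.8]), 90.4, 63.9, -66.1)
n 997 along 25.5 across 1.5 width 85.9 centre [496.4 406.3] rect (array([38.2, 25. ]), 87.8, 65.4, -56.6)
```

View pics/w7.png

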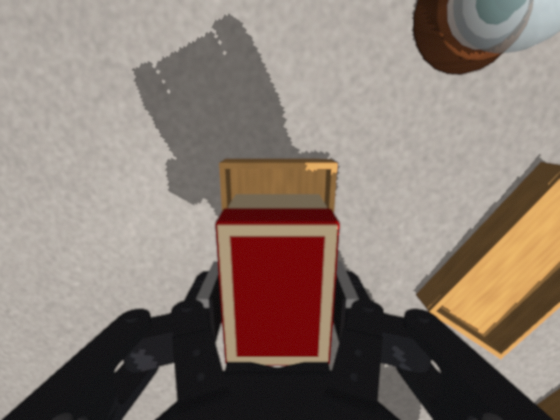

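Now the carton's columns 220..338 are centred on the box at 278, and the along-axis error is about 1 mm. Lowering.

To row units: -0.042 m / 0.3 = -0.14, -0.037 m / 0.3 = -0.1233.

arm_command(
  increments=[0,0,-0.0233,0,0,0,0,0,-0.06,0,0,0,0,0,-0.0967,0,0,0,0,0,-0.1233,0,0,0,0,0,-0.14,0,0,0],
)

```text
time: 16.53
tcp_pos: [472.9, 396.1, 40.6]
orientation: [3.141, 0.004, 0.526]
force: [-0.6, 0.3, -1.8]
gripper_width: 53.2
gripper_force: 64.0
```

To row units: -0.008 m / 0.3 = -0.0267, -0.004 m / 0.3 = -0.0133.

arm_command(
  increments=[0,0,-0.0067,0,0,0,0,0,-0.0133,0,0,0,0,0,-0.02,0,0,0,0,0,-0.0233,0,0,0,0,0,-0.0267,0,0,0],
)

```text
time: 16.95
tcp_pos: [474.2, 397.6, 35.4]
orientation: [-3.141, -0.001, 0.526]
force: [-1.0, -0.4, -2.7]
gripper_width: 52.9
gripper_force: 64.0
```

arm_command(
  increments=[0,0,0,0,0,0,0,0,0,0,0,0],
)

```text
time: 17.12
tcp_pos: [474.1, 397.4, 35.3]
orientation: [-3.142, -0.0, 0.526]
force: [0.3, -0.0, -2.1]
gripper_width: 52.9
gripper_force: 64.0
```

To row units: -0.002 m / 0.3 = -0.0067, -0.0015 m / 0.3 = -0.005.

arm_command(
  increments=[0,0,-0.0017,0,0,0,0,0,-0.0033,0,0,0,0,0,-0.005,0,0,0,0,0,-0.0067,0,0,0,0,0,-0.0067,0,0,0],
)

```text
time: 17.53
tcp_pos: [474.0, 397.4, 33.8]
orientation: [3.141, -0.0, 0.526]
force: [-0.4, -1.3, 2.0]
gripper_width: 53.0
gripper_force: 64.5
```

arm_command(
  increments=[0,0,0,0,0,0,0,0,0,0,0,0,0,0,0,0,0,0,0,0,0,0,0,0,0,0,0,0,0,0],
  fingers=1,
)

```text
time: 17.95
tcp_pos: [474.0, 397.4, 33.0]
orientation: [-3.142, -0.0, 0.526]
force: [-0.8, -0.7, 0.1]
gripper_width: 85.6
gripper_force: 0.0
```

To row units: 0.105 m / 0.3 = 0.35, 0.075 m / 0.3 = 0.25.

arm_command(
  increments=[0,0,0.0167,0,0,0,0,0,0.0667,0,0,0,0,0,0.15,0,0,0,0,0,0.25,0,0,0,0,0,0.35,0,0,0],
)

```text
time: 18.37
tcp_pos: [473.5, 397.0, 139.0]
orientation: [3.142, 0.001, 0.526]
force: [-0.0, -0.1, -0.4]
gripper_width: 85.7
gripper_force: 0.0
```

To row units: 0.07 m / 0.3 = 0.2333, 0.055 m / 0.3 = 0.1833.

arm_command(
  increments=[0,0,0.1,0,0,0,0,0,0.1833,0,0,0,0,0,0.2333,0,0,0,0,0,0.2333,0,0,0,0,0,0.2333,0,0,0],
)

```text
time: 18.78
tcp_pos: [474.2, 397.8, 209.2]
orientation: [-3.141, -0.002, 0.526]
force: [-0.5, -0.7, 0.4]
gripper_width: 85.4
gripper_force: 0.0
```

```bash
python3 - <<'E'
from w import *
st,T,p,d=wshot("8");P=cloud("wrist",d,T)
print(st["tcp_pos"].round(1),st["orientation"].round(3),st["force"].round(1))
lids(P,(474,397),(60,)); cartons(p,T,P,(474,397),85)
E
```

```text
[474.2 397.8 209.2] [-3.141e+00 -2.000e-03  5.260e-01] [-0.5 -0.7  0.4]
lid 60 3760 (array([473.7, 397.2]), 78.0, 54.0, 30.2) 60.2
carton rim plane (array([474.3, 396.6]), 107.4, 83.1, 30.2) cloud rim (array([473.1, 396.5]), 107.0, 82.2, 30.0) 1041
```

View pics/w8.png

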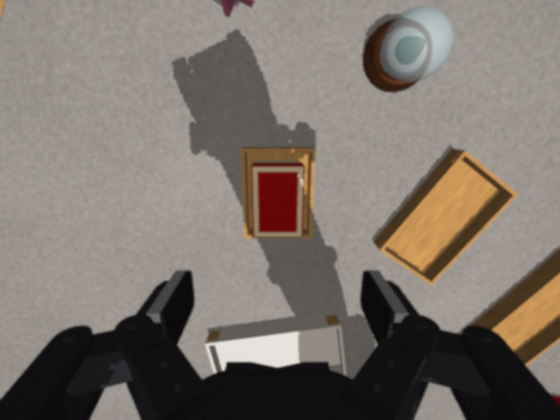

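The short box at (278,200) sits centred in its carton, lid at 60 and level, and the globe is untouched. Returning for the medium box and measuring the medium carton from this view.

To row units: -0.147 m / 0.3 = -0.49, -0.11 m / 0.3 = -0.3667.

arm_command(
  increments=[0,-0.04,0,0,0,0,0,-0.1267,0,0,0,0,0,-0.2433,0,0,0,0,0,-0.3667,0,0,0,0,0,-0.49,0,0,0,0],
)

```text
time: 19.25
tcp_pos: [472.7, 247.2, 206.1]
orientation: [3.141, 0.004, 0.526]
force: [0.2, -1.2, -0.2]
gripper_width: 85.3
gripper_force: 0.0
```

To row units: -0.185 m / 0.3 = -0.6167, -0.148 m / 0.3 = -0.4933, -0.21 rad / 2 = -0.105.

arm_command(
  increments=[-0.01,-0.1233,0,0,0,-0.02,-0.0233,-0.2467,0,0,0,-0.04,-0.0333,-0.37,0,0,0,-0.06,-0.0467,-0.4933,0,0,0,-0.08,-0.0567,-0.6167,0,0,0,-0.105],
)

```text
time: 19.67
tcp_pos: [454.8, 62.2, 206.6]
orientation: [-3.141, 0.003, 0.312]
force: [0.2, -0.6, -0.8]
gripper_width: 85.6
gripper_force: 0.0
```

To row units: -0.185 m / 0.3 = -0.6167, -0.003 m / 0.3 = -0.01, -0.22 rad / 2 = -0.11.

arm_command(
  increments=[-0.01,-0.1233,0,0,0,-0.02,-0.0233,-0.2467,0,0,0,-0.04,-0.0333,-0.37,0,0,0,-0.06,-0.0433,-0.4933,0,0,0,-0.08,-0.0533,-0.6167,0,0,0,-0.11],
)

```text
time: 20.08
tcp_pos: [438.5, -122.0, 206.7]
orientation: [-3.141, 0.003, 0.092]
force: [0.4, 0.1, 0.3]
gripper_width: 85.4
gripper_force: 0.0
```

To row units: -0.173 m / 0.3 = -0.5767, -0.143 m / 0.3 = -0.4767.

arm_command(
  increments=[0,-0.1233,0,0,0,0,0,-0.2467,0,0,0,0,0,-0.3667,0,0,0,0,0,-0.4767,0,0,0,0,0,-0.5767,0,0,0,0],
)

```text
time: 20.5
tcp_pos: [438.2, -295.4, 206.4]
orientation: [-3.14, 0.003, 0.093]
force: [0.5, 0.0, 0.8]
gripper_width: 85.5
gripper_force: 0.0
```

arm_command(
  increments=[0,-0.0933,0,0,0,0,0,-0.1833,0,0,0,0,0,-0.2667,0,0,0,0,0,-0.3333,0,0,0,0,0,-0.37,0,0,0,0],
)

```text
time: 20.92
tcp_pos: [437.7, -407.0, 205.9]
orientation: [-3.141, 0.004, 0.091]
force: [-0.7, -0.6, 0.0]
gripper_width: 85.2
gripper_force: 0.0
```

arm_command(
  increments=[0,0,0,0,0,0,0,0,0,0,0,0,0,0,0,0,0,0,0,0,0,0,0,0],
)

```text
time: 21.25
tcp_pos: [441.5, -401.5, 208.1]
orientation: [-3.14, -0.0, 0.099]
force: [-0.4, 0.2, 0.6]
gripper_width: 85.3
gripper_force: 0.0
```

```bash
python3 - <<'E'
from w import *
Z=np.load("w8.npz");cartons(Z["p"],Z["T"],cloud("wrist",Z["d"],Z["T"]),(546,202),95)
st,T,p,d=wshot("9");P=cloud("wrist",d,T)
print(st["tcp_pos"].round(1),st["orientation"].round(3),st["force"].round(1))
lids(P,(442,-404),(60,118));lids(P,(579,-207),(68,));cartons(p,T,P,(579,-207),60)
E
```

```text
carton rim plane (array([547. , 211.1]), 146.9, 102.2, -4.4) cloud rim (array([546.7, 204.8]), 147.0, 90.2, -4.3) 1771
[ 441.5 -401.5  208.1] [-3.14  -0.     0.099] [-0.4  0.2  0.6]
lid 60 1906 (array([ 510.6, -401.1]), 64.4, 28.2, -86.2) 60.1
lid 118 9284 (array([ 439.4, -405.4]), 118.4, 60.2, 5.3) 118.1
lid 68 2888 (array([ 577.6, -207.9]), 50.5, 47.9, -84.8) 67.8
carton rim plane (array([ 576. , -211.8]), 87.7, 79.1, 58.4) cloud rim (array([ 578.3, -207.7]), 79.1, 78.6, -31.4) 1267
```

To row units: -0.088 m / 0.3 = -0.2933, -0.07 m / 0.3 = -0.2333.

arm_command(
  increments=[-0.0033,-0.0033,-0.0333,0,0,0,-0.0033,-0.0033,-0.0933,0,0,0,-0.0033,-0.0033,-0.1667,0,0,0,-0.0033,-0.0033,-0.2333,0,0,0,-0.0033,-0.0033,-0.2933,0,0,0],
)

```text
time: 21.72
tcp_pos: [439.5, -403.6, 118.3]
orientation: [-3.141, 0.001, 0.097]
force: [-0.5, 0.3, 0.6]
gripper_width: 84.9
gripper_force: 0.0
```

To row units: -0.03 m / 0.3 = -0.1, -0.026 m / 0.3 = -0.0867.

arm_command(
  increments=[0,0,-0.0333,0,0,0,0,0,-0.0633,0,0,0,0,0,-0.0867,0,0,0,0,0,-0.1,0,0,0,0,0,-0.1,0,0,0],
)

```text
time: 22.13
tcp_pos: [439.8, -404.5, 89.6]
orientation: [-3.141, 0.0, 0.096]
force: [-0.2, 0.2, 0.4]
gripper_width: 85.3
gripper_force: 0.0
```

arm_command(
  increments=[0,0,0,0,0,0,0,0,0,0,0,0,0,0,0,0,0,0],
)

```text
time: 22.38
tcp_pos: [440.5, -405.1, 91.0]
orientation: [3.14, -0.001, 0.096]
force: [0.1, -0.0, 1.0]
gripper_width: 85.5
gripper_force: 0.0
```

arm_command(
  increments=[0,0,0,0,0,0,0,0,0,0,0,0,0,0,0,0,0,0,0,0,0,0,0,0,0,0,0,0,0,0],
  fingers=0,
)

```text
time: 22.8
tcp_pos: [440.3, -405.4, 90.8]
orientation: [3.14, -0.001, 0.096]
force: [-0.3, -0.1, 3.9]
gripper_width: 59.0
gripper_force: 67.4
```

arm_command(
  increments=[0,0,0,0,0,0,0,0,0,0,0,0,0,0,0,0,0,0],
)

```text
time: 23.05
tcp_pos: [440.3, -405.4, 90.8]
orientation: [3.14, -0.001, 0.096]
force: [0.9, -2.0, 5.2]
gripper_width: 59.1
gripper_force: 67.7
```

To row units: 0.045 m / 0.3 = 0.15, 0.032 m / 0.3 = 0.1067.

arm_command(
  increments=[0,0,0.01,0,0,0,0,0,0.0333,0,0,0,0,0,0.0667,0,0,0,0,0,0.1067,0,0,0,0,0,0.15,0,0,0],
)

```text
time: 23.47
tcp_pos: [439.2, -403.7, 134.8]
orientation: [-3.139, 0.002, 0.096]
force: [0.5, -0.1, -3.7]
gripper_width: 58.5
gripper_force: 66.7
```

To row units: 0.04 m / 0.3 = 0.1333, 0.038 m / 0.3 = 0.1267.

arm_command(
  increments=[0,0,0.04,0,0,0,0,0,0.0767,0,0,0,0,0,0.1067,0,0,0,0,0,0.1267,0,0,0,0,0,0.1333,0,0,0],
)

```text
time: 23.88
tcp_pos: [440.3, -405.0, 176.3]
orientation: [3.14, -0.001, 0.096]
force: [0.7, -0.8, -3.5]
gripper_width: 59.2
gripper_force: 66.8
```

```bash
python3 - <<'E'
from w import *
st,T,p,d=wshot("10",False);P=cloud("wrist",d,T)
print(st["tcp_pos"].round(1),st["orientation"].round(3),st["gripper_force"],st["force"].round(1))
lids(P,(442,-404),(60,))
E
```

```text
[ 440.3 -405.   176.3] [ 3.14e+00 -1.00e-03  9.60e-02] 66.78284883499146 [ 0.7 -0.8 -3.5]
lid 60 3216 (array([ 505.5, -401.2]), 64.5, 38.1, -86.4) 60.1
```

To row units: 0.115 m / 0.3 = 0.3833, 0.085 m / 0.3 = 0.2833.

arm_command(
  increments=[0,0.0267,0,0,0,0,0,0.0933,0,0,0,0,0,0.1833,0,0,0,0,0,0.2833,0,0,0,0,0,0.3833,0,0,0,0],
)

```text
time: 24.35
tcp_pos: [439.0, -287.6, 174.0]
orientation: [-3.14, 0.002, 0.095]
force: [1.4, 0.4, -3.3]
gripper_width: 58.9
gripper_force: 66.8
```

To row units: 0.16 m / 0.3 = 0.5333, 0.128 m / 0.3 = 0.4267, -0.085 rad / 2 = -0.0425.

arm_command(
  increments=[0.0333,0.1067,0,0,0,-0.0085,0.0667,0.2133,0,0,0,-0.017,0.1,0.32,0,0,0,-0.0255,0.1333,0.4267,0,0,0,-0.034,0.1667,0.5333,0,0,0,-0.0425],
)

```text
time: 24.77
tcp_pos: [489.1, -127.3, 174.3]
orientation: [-3.141, 0.002, 0.01]
force: [1.0, -0.1, -3.1]
gripper_width: 58.8
gripper_force: 66.7
```

To row units: 0.16 m / 0.3 = 0.5333, 0.128 m / 0.3 = 0.4267, -0.086 rad / 2 = -0.043.

arm_command(
  increments=[0.0367,0.1067,0,0,0,-0.0085,0.0733,0.2133,0,0,0,-0.017,0.1133,0.32,0,0,0,-0.0255,0.15,0.4267,0,0,0,-0.034,0.1867,0.5333,0,0,0,-0.043],
)

```text
time: 25.18
tcp_pos: [545.0, 32.4, 174.2]
orientation: [3.141, 0.002, -0.076]
force: [0.9, 0.5, -3.2]
gripper_width: 58.8
gripper_force: 66.7
```

To row units: 0.13 m / 0.3 = 0.4333, 0.11 m / 0.3 = 0.3667.

arm_command(
  increments=[0,0.1,0,0,0,0,0,0.2,0,0,0,0,0,0.29,0,0,0,0,0,0.3667,-0.0167,0,0,0,0,0.4333,-0.0433,0,0,0],
)

```text
time: 25.6
tcp_pos: [545.0, 163.6, 162.1]
orientation: [-3.14, 0.0, -0.072]
force: [-0.8, 0.1, -3.0]
gripper_width: 58.8
gripper_force: 66.7
```

To row units: -0.047 m / 0.3 = -0.1567, 0.044 m / 0.3 = 0.1467.

arm_command(
  increments=[0,0.0533,-0.0333,0,0,0,0,0.0967,-0.0733,0,0,0,0,0.1267,-0.1133,0,0,0,0,0.1433,-0.14,0,0,0,0,0.1467,-0.1567,0,0,0],
)

```text
time: 26.02
tcp_pos: [544.3, 205.0, 113.1]
orientation: [3.141, 0.003, -0.073]
force: [-1.0, -0.3, -3.9]
gripper_width: 58.7
gripper_force: 66.7
```

arm_command(
  increments=[0,0,0,0,0,0,0,0,0,0,0,0,0,0,0,0,0,0,0,0,0,0,0,0,0,0,0,0,0,0],
)

```text
time: 26.43
tcp_pos: [546.6, 203.7, 115.8]
orientation: [-3.141, -0.001, -0.076]
force: [-1.2, 0.4, -3.8]
gripper_width: 59.1
gripper_force: 66.7
```

```bash
python3 - <<'E'
from w import *
st,T,p,d=wshot("11");P=cloud("wrist",d,T)
print(st["tcp_pos"].round(1),st["orientation"].round(3),st["force"].round(1))
farend(p,P,T,st["tcp_pos"][:2],-.075,146); cartons(p,T,P,(546,204),90)
E
```

```text
[546.6 203.7 115.8] [-3.141e+00 -1.000e-03 -7.600e-02] [-1.2  0.4 -3.8]
n 872 along -1.8 across -2.4 width 92.0 centre [544.7 201.4] rect (array([61.2, -7.1]), 92.9, 34.2, 83.9)
carton rim plane (array([606.9, 200. ]), 88.5, 27.5, 86.7) cloud rim (array([605.5, 200. ]), 87.4, 26.2, 85.9) 881
```

View pics/w11.png

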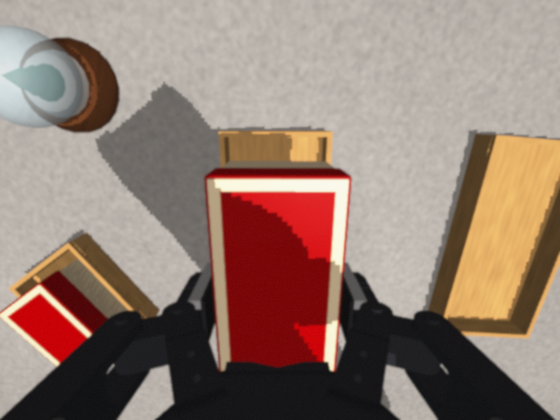

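The medium box at (278,270) is held square. The carton's far end, (219..332,130), is centred within about 1 mm. Lowering.

To row units: -0.065 m / 0.3 = -0.2167, -0.054 m / 0.3 = -0.18.

arm_command(
  increments=[0,0.0023,-0.0267,0,0,0,0,0.0023,-0.0733,0,0,0,0,0.0023,-0.13,0,0,0,0,0.0023,-0.18,0,0,0,0,0.0023,-0.2167,0,0,0],
)

```text
time: 26.9
tcp_pos: [545.0, 204.5, 48.1]
orientation: [3.14, 0.002, -0.075]
force: [-0.6, -0.5, -3.7]
gripper_width: 59.0
gripper_force: 66.7
```

To row units: -0.013 m / 0.3 = -0.0433, -0.012 m / 0.3 = -0.04.

arm_command(
  increments=[0,0,-0.02,0,0,0,0,0,-0.0333,0,0,0,0,0,-0.04,0,0,0,0,0,-0.0433,0,0,0,0,0,-0.0433,0,0,0],
)

```text
time: 27.32
tcp_pos: [546.4, 205.3, 37.6]
orientation: [-3.141, -0.001, -0.075]
force: [-0.5, -0.4, -2.7]
gripper_width: 58.6
gripper_force: 66.7
```

To row units: -0.001 m / 0.3 = -0.0033.

arm_command(
  increments=[0,0,-0.0033,0,0,0,0,0,-0.0033,0,0,0,0,0,-0.0033,0,0,0],
)

```text
time: 27.57
tcp_pos: [546.2, 205.1, 36.5]
orientation: [-3.141, -0.001, -0.075]
force: [0.5, 0.6, -3.8]
gripper_width: 58.8
gripper_force: 66.7
```

To row units: -0.002 m / 0.3 = -0.0067, -0.001 m / 0.3 = -0.0033.

arm_command(
  increments=[0,0,-0.0017,0,0,0,0,0,-0.0033,0,0,0,0,0,-0.005,0,0,0,0,0,-0.0067,0,0,0,0,0,-0.0067,0,0,0],
)

```text
time: 27.98
tcp_pos: [546.0, 205.0, 34.8]
orientation: [3.142, -0.0, -0.075]
force: [-2.7, -1.3, 2.6]
gripper_width: 59.1
gripper_force: 67.4
```

arm_command(
  increments=[0,0,0,0,0,0,0,0,0,0,0,0,0,0,0,0,0,0,0,0,0,0,0,0,0,0,0,0,0,0],
  fingers=1,
)

```text
time: 28.4
tcp_pos: [546.1, 205.1, 34.1]
orientation: [-3.141, -0.0, -0.075]
force: [-0.2, 0.7, -0.1]
gripper_width: 85.3
gripper_force: 0.0
```

To row units: 0.105 m / 0.3 = 0.35, 0.075 m / 0.3 = 0.25.

arm_command(
  increments=[0,0,0.0167,0,0,0,0,0,0.0667,0,0,0,0,0,0.15,0,0,0,0,0,0.25,0,0,0,0,0,0.35,0,0,0],
)

```text
time: 28.82
tcp_pos: [545.4, 204.8, 140.0]
orientation: [3.141, 0.001, -0.075]
force: [0.3, -0.1, 0.1]
gripper_width: 85.7
gripper_force: 0.0
```

To row units: 0.07 m / 0.3 = 0.2333, 0.055 m / 0.3 = 0.1833.

arm_command(
  increments=[0,0,0.1,0,0,0,0,0,0.1833,0,0,0,0,0,0.2333,0,0,0,0,0,0.2333,0,0,0,0,0,0.2333,0,0,0],
)

```text
time: 29.23
tcp_pos: [546.4, 205.3, 210.2]
orientation: [-3.141, -0.002, -0.075]
force: [-0.5, 0.7, -0.7]
gripper_width: 85.1
gripper_force: 0.0
```

```bash
python3 - <<'E'
from w import *
st,T,p,d=wshot("12");P=cloud("wrist",d,T)
print(st["tcp_pos"].round(1),st["orientation"].round(3))
lids(P,(546,204),(62,)); cartons(p,T,P,(546,204),90); cartons(p,T,P,(505,-6),110)
E
```

```text
[546.4 205.3 210.2] [-3.141e+00 -2.000e-03 -7.500e-02]
lid 62 6325 (array([545.7, 204.7]), 117.5, 60.1, -4.4) 62.2
carton rim plane (array([546.7, 204.6]), 146.3, 89.4, -4.2) cloud rim (array([545.8, 204.9]), 146.3, 88.1, -4.4) 1261
carton rim plane (array([505.7,   1.4]), 188.8, 105.0, -8.5) cloud rim (array([504.5,  -4.5]), 188.7, 94.1, -8.1) 2154
```

The medium box is centred in its carton, lid at 62 and level. Going back for the long box.

To row units: -0.147 m / 0.3 = -0.49, -0.11 m / 0.3 = -0.3667.

arm_command(
  increments=[0,-0.04,0,0,0,0,0,-0.1267,0,0,0,0,0,-0.2433,0,0,0,0,0,-0.3667,0,0,0,0,0,-0.49,0,0,0,0],
)

```text
time: 29.7
tcp_pos: [544.5, 55.4, 207.3]
orientation: [3.14, 0.003, -0.075]
force: [0.7, -1.0, -1.0]
gripper_width: 85.4
gripper_force: 0.0
```

To row units: -0.175 m / 0.3 = -0.5833, -0.14 m / 0.3 = -0.4667, 0.145 rad / 2 = 0.0725.

arm_command(
  increments=[-0.0433,-0.1167,0,0,0,0.0145,-0.0867,-0.2333,0,0,0,0.029,-0.13,-0.35,0,0,0,0.0435,-0.1733,-0.4667,0,0,0,0.058,-0.2167,-0.5833,0,0,0,0.0725],
)

```text
time: 30.12
tcp_pos: [478.4, -119.5, 207.5]
orientation: [-3.141, 0.003, 0.07]
force: [-0.1, 0.3, 0.3]
gripper_width: 85.2
gripper_force: 0.0
```

To row units: -0.172 m / 0.3 = -0.5733, -0.07 m / 0.3 = -0.2333.

arm_command(
  increments=[-0.0333,-0.1167,0,0,0,0,-0.0667,-0.2333,0,0,0,0,-0.1,-0.35,0,0,0,0,-0.1267,-0.4667,0,0,0,0,-0.14,-0.5733,0,0,0,0],
)

```text
time: 30.53
tcp_pos: [435.3, -291.9, 207.6]
orientation: [-3.141, 0.004, 0.067]
force: [0.4, 0.2, -0.8]
gripper_width: 85.7
gripper_force: 0.0
```

To row units: -0.115 m / 0.3 = -0.3833, -0.004 m / 0.3 = -0.0133.

arm_command(
  increments=[0,-0.1,-0.0133,0,0,0,0,-0.1933,-0.04,0,0,0,0,-0.2733,-0.0833,0,0,0,0,-0.34,-0.1233,0,0,0,0,-0.3833,-0.15,0,0,0],
)

```text
time: 30.95
tcp_pos: [435.4, -406.6, 160.8]
orientation: [-3.14, 0.005, 0.066]
force: [-0.4, -0.6, -0.3]
gripper_width: 86.2
gripper_force: 0.0
```

arm_command(
  increments=[0,0,0,0,0,0,0,0,0,0,0,0,0,0,0,0,0,0,0,0,0,0,0,0,0,0,0,0,0,0],
)

```text
time: 31.37
tcp_pos: [440.0, -402.6, 165.1]
orientation: [3.141, -0.002, 0.072]
force: [-0.4, -0.5, 0.6]
gripper_width: 85.4
gripper_force: 0.0
```

```bash
python3 - <<'E'
from w import *
st,T,p,d=wshot("13");P=cloud("wrist",d,T)
print(st["tcp_pos"].round(1),st["orientation"].round(3))
lids(P,(442,-404),(60,))
E
```

```text
[ 440.  -402.6  165.1] [ 3.141e+00 -2.000e-03  7.200e-02]
lid 60 12368 (array([ 443.7, -403.5]), 160.7, 63.8, 2.0) 60.1
```

To row units: -0.098 m / 0.3 = -0.3267, -0.076 m / 0.3 = -0.2533, -0.037 rad / 2 = -0.0185.

arm_command(
  increments=[0.0033,0,-0.0333,0,0,-0.005,0.0067,-0.0017,-0.0933,0,0,-0.01,0.0117,-0.0033,-0.1733,0,0,-0.0185,0.0117,-0.0033,-0.2533,0,0,-0.0185,0.0117,-0.0033,-0.3267,0,0,-0.0185],
)

```text
time: 31.83
tcp_pos: [442.4, -404.3, 64.5]
orientation: [-3.141, 0.0, 0.033]
force: [0.4, -0.5, -0.5]
gripper_width: 85.6
gripper_force: 0.0
```

To row units: -0.035 m / 0.3 = -0.1167, -0.031 m / 0.3 = -0.1033.

arm_command(
  increments=[0,0,-0.04,0,0,0,0,0,-0.0767,0,0,0,0,0,-0.1033,0,0,0,0,0,-0.1167,0,0,0,0,0,-0.1167,0,0,0],
)

```text
time: 32.25
tcp_pos: [442.4, -404.9, 30.7]
orientation: [-3.141, 0.0, 0.033]
force: [-0.2, -0.5, -0.2]
gripper_width: 85.3
gripper_force: 0.0
```

arm_command(
  increments=[0,0,0,0,0,0,0,0,0,0,0,0,0,0,0,0,0,0],
)

```text
time: 32.5
tcp_pos: [443.1, -405.6, 32.2]
orientation: [3.14, -0.002, 0.033]
force: [-0.6, 1.0, 0.2]
gripper_width: 85.8
gripper_force: 0.0
```

To row units: 0.002 m / 0.3 = 0.0067, 0.001 m / 0.3 = 0.0033.

arm_command(
  increments=[0,0.0033,0,0,0,0,0.0017,0.0067,0,0,0,0,0.0017,0.0067,0,0,0,0,0.0017,0.0067,0,0,0,0],
)

```text
time: 32.83
tcp_pos: [443.1, -402.8, 31.2]
orientation: [3.142, -0.0, 0.033]
force: [-0.9, 0.6, -0.1]
gripper_width: 85.5
gripper_force: 0.0
```

arm_command(
  increments=[0,0,0,0,0,0,0,0,0,0,0,0,0,0,0,0,0,0,0,0,0,0,0,0,0,0,0,0,0,0],
  fingers=0,
)

```text
time: 33.25
tcp_pos: [443.1, -403.4, 31.4]
orientation: [3.141, -0.001, 0.033]
force: [-0.1, -0.1, 2.4]
gripper_width: 62.6
gripper_force: 69.8
```

arm_command(
  increments=[0,0,0,0,0,0,0,0,0,0,0,0,0,0,0,0,0,0],
)

```text
time: 33.5
tcp_pos: [443.2, -403.4, 31.4]
orientation: [3.141, -0.001, 0.033]
force: [0.4, -1.1, 2.7]
gripper_width: 62.5
gripper_force: 69.8
```

To row units: 0.045 m / 0.3 = 0.15, 0.032 m / 0.3 = 0.1067.

arm_command(
  increments=[0,0,0.01,0,0,0,0,0,0.0333,0,0,0,0,0,0.0667,0,0,0,0,0,0.1067,0,0,0,0,0,0.15,0,0,0],
)

```text
time: 33.92
tcp_pos: [442.5, -402.5, 76.6]
orientation: [-3.141, 0.001, 0.033]
force: [-0.0, -0.1, -3.9]
gripper_width: 63.0
gripper_force: 69.1
```

To row units: 0.065 m / 0.3 = 0.2167, 0.056 m / 0.3 = 0.1867.

arm_command(
  increments=[0,0,0.04,0,0,0,0,0,0.0867,0,0,0,0,0,0.14,0,0,0,0,0,0.1867,0,0,0,0,0,0.2167,0,0,0],
)

```text
time: 34.33
tcp_pos: [443.7, -403.6, 143.9]
orientation: [3.139, -0.003, 0.033]
force: [-0.6, -0.6, -4.5]
gripper_width: 62.9
gripper_force: 69.2
```

arm_command(
  increments=[0,0,0,0,0,0,0,0,0,0,0,0,0,0,0,0,0,0],
)

```text
time: 34.58
tcp_pos: [442.3, -402.4, 140.2]
orientation: [-3.14, 0.002, 0.033]
force: [0.1, 0.4, -4.8]
gripper_width: 63.1
gripper_force: 69.2
```

To row units: 0.115 m / 0.3 = 0.3833, 0.085 m / 0.3 = 0.2833.

arm_command(
  increments=[0,0.0267,0,0,0,0,0,0.0933,0,0,0,0,0,0.1833,0,0,0,0,0,0.2833,0,0,0,0,0,0.3833,0,0,0,0],
)

```text
time: 35.0
tcp_pos: [442.0, -285.9, 140.0]
orientation: [-3.14, 0.002, 0.032]
force: [1.2, 1.2, -4.0]
gripper_width: 62.9
gripper_force: 69.0
```

To row units: 0.16 m / 0.3 = 0.5333, 0.032 m / 0.3 = 0.1067, -0.135 rad / 2 = -0.0675.

arm_command(
  increments=[0.0267,0.1067,0,0,0,-0.0125,0.0567,0.2133,0,0,0,-0.025,0.0867,0.32,0,0,0,-0.04,0.1133,0.4267,0,0,0,-0.055,0.14,0.5333,0,0,0,-0.0675],
)

```text
time: 35.42
tcp_pos: [484.1, -125.6, 140.4]
orientation: [-3.141, 0.002, -0.103]
force: [1.0, 0.5, -4.3]
gripper_width: 62.8
gripper_force: 69.1
```

To row units: 0.114 m / 0.3 = 0.38, 0.102 m / 0.3 = 0.34, -0.041 rad / 2 = -0.0205.

arm_command(
  increments=[0.0267,0.1033,0,0,0,-0.01,0.0467,0.2,0,0,0,-0.0175,0.06,0.28,0,0,0,-0.0205,0.0667,0.34,0,0,0,-0.0205,0.0667,0.38,0,0,0,-0.0205],
)

```text
time: 35.83
tcp_pos: [504.2, -9.7, 140.3]
orientation: [-3.14, 0.002, -0.138]
force: [-0.9, 0.1, -3.8]
gripper_width: 63.0
gripper_force: 69.1
```

To row units: -0.018 m / 0.3 = -0.06, -0.012 m / 0.3 = -0.04.

arm_command(
  increments=[0,0.0233,0,0,0,0,0,0.03,0,0,0,0,0,0.03,-0.0167,0,0,0,0,0.03,-0.04,0,0,0,0,0.03,-0.06,0,0,0],
)

```text
time: 36.25
tcp_pos: [504.5, -6.8, 122.1]
orientation: [3.14, 0.001, -0.146]
force: [0.1, -0.0, -5.4]
gripper_width: 63.2
gripper_force: 69.1
```

To row units: -0.004 m / 0.3 = -0.0133, -0.003 m / 0.3 = -0.01.

arm_command(
  increments=[0,0,-0.01,0,0,0,0,0,-0.0133,0,0,0,0,0,-0.0133,0,0,0,0,0,-0.0133,0,0,0,0,0,-0.0133,0,0,0],
)

```text
time: 36.67
tcp_pos: [505.3, -5.1, 119.4]
orientation: [-3.142, -0.001, -0.143]
force: [-0.2, -0.0, -3.9]
gripper_width: 62.8
gripper_force: 69.1
```

```bash
python3 - <<'E'
from w import *
st,T,p,d=wshot("14");P=cloud("wrist",d,T)
print(st["tcp_pos"].round(1),st["orientation"].round(3),st["force"].round(1))
farend(p,P,T,st["tcp_pos"][:2],-.143,188); cartons(p,T,P,(505,-5),115)
E
```

```text
[505.3  -5.1 119.4] [-3.142e+00 -1.000e-03 -1.430e-01] [-0.2 -0.  -3.9]
n 744 along -1.6 across -3.2 width 95.7 centre [503.2  -8.1] rect (array([ 84.5, -15.5]), 96.4, 13.8, 82.1)
carton rim plane (array([593.1, -17.6]), 92.3, 8.7, 81.8) cloud rim (array([593.1, -17.7]), 91.1, 8.7, 81.8) 753
```

View pics/w14.png

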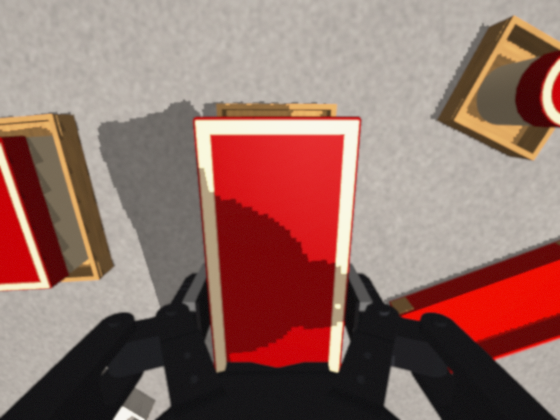

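The long box at (277,240) is held square. The carton's far end, (219..337,105), gives a centre of (504.4,-4.9), within 1 mm of the tool. Lowering.

To row units: -0.068 m / 0.3 = -0.2267, -0.055 m / 0.3 = -0.1833.

arm_command(
  increments=[-0.0033,0,-0.0267,0,0,0,-0.0033,0,-0.0733,0,0,0,-0.0033,0,-0.13,0,0,0,-0.0033,0,-0.1833,0,0,0,-0.0033,0,-0.2267,0,0,0],
)

```text
time: 37.13
tcp_pos: [503.2, -5.0, 49.6]
orientation: [3.141, 0.001, -0.143]
force: [-0.4, 0.2, -5.0]
gripper_width: 62.7
gripper_force: 69.2
```

To row units: -0.013 m / 0.3 = -0.0433, -0.012 m / 0.3 = -0.04.

arm_command(
  increments=[0,0,-0.02,0,0,0,0,0,-0.0333,0,0,0,0,0,-0.04,0,0,0,0,0,-0.0433,0,0,0,0,0,-0.0433,0,0,0],
)

```text
time: 37.55
tcp_pos: [504.5, -5.0, 38.6]
orientation: [-3.141, -0.001, -0.143]
force: [0.8, 0.7, -3.4]
gripper_width: 63.1
gripper_force: 69.0
```

To row units: -0.001 m / 0.3 = -0.0033.

arm_command(
  increments=[0,0,-0.0033,0,0,0,0,0,-0.0033,0,0,0,0,0,-0.0033,0,0,0],
)

```text
time: 37.8
tcp_pos: [504.2, -5.0, 37.5]
orientation: [-3.142, -0.001, -0.143]
force: [-0.4, -0.6, -5.1]
gripper_width: 62.8
gripper_force: 69.0
```

arm_command(
  increments=[0,0,-0.0017,0,0,0,0,0,-0.0033,0,0,0,0,0,-0.005,0,0,0,0,0,-0.0067,0,0,0,0,0,-0.0077,0,0,0],
)

```text
time: 38.22
tcp_pos: [503.9, -5.0, 35.4]
orientation: [3.141, 0.0, -0.143]
force: [-3.6, 0.3, 3.5]
gripper_width: 62.6
gripper_force: 70.1
```

arm_command(
  increments=[0,0,0,0,0,0,0,0,0,0,0,0,0,0,0,0,0,0,0,0,0,0,0,0,0,0,0,0,0,0],
  fingers=1,
)

```text
time: 38.63
tcp_pos: [504.3, -5.0, 35.0]
orientation: [-3.141, -0.001, -0.143]
force: [-0.2, 0.3, -0.9]
gripper_width: 85.4
gripper_force: 0.0
```

To row units: 0.105 m / 0.3 = 0.35, 0.075 m / 0.3 = 0.25.

arm_command(
  increments=[0,0,0.0167,0,0,0,0,0,0.0667,0,0,0,0,0,0.15,0,0,0,0,0,0.25,0,0,0,0,0,0.35,0,0,0],
)

```text
time: 39.05
tcp_pos: [503.3, -4.9, 140.8]
orientation: [3.142, 0.001, -0.143]
force: [1.0, 0.9, 0.6]
gripper_width: 85.4
gripper_force: 0.0
```

To row units: 0.1 m / 0.3 = 0.3333, 0.085 m / 0.3 = 0.2833.

arm_command(
  increments=[0,0,0.1,0,0,0,0,0,0.2,0,0,0,0,0,0.2833,0,0,0,0,0,0.3333,0,0,0,0,0,0.3333,0,0,0],
)

```text
time: 39.47
tcp_pos: [506.5, -4.7, 244.5]
orientation: [-3.14, -0.009, -0.143]
force: [0.9, 0.1, -0.2]
gripper_width: 85.5
gripper_force: 0.0
```

arm_command(
  increments=[0,0,0,0,0,0,0,0,0,0,0,0,0,0,0,0,0,0,0,0,0,0,0,0],
)

```text
time: 39.8
tcp_pos: [503.0, -5.0, 238.3]
orientation: [3.141, 0.003, -0.143]
force: [0.1, -0.1, -0.4]
gripper_width: 84.9
gripper_force: 0.0
```

```bash
python3 - <<'E'
from w import *
st,T,p,d=wshot("15");P=cloud("wrist",d,T)
print(st["tcp_pos"].round(1),st["orientation"].round(3))
lids(P,(504,-5),(64,)); cartons(p,T,P,(505,-5),115)
p,d=arm.get_image("scene");cv2.imwrite("pics/scene9.png",p[:,:,::-1]);P=cloud("scene",d)
lids(P,(474,397),(60,));lids(P,(546,204),(62,));lids(P,(579,-207),(68,))
E
```

```text
[503.   -5.  238.3] [ 3.141e+00  3.000e-03 -1.430e-01]
lid 64 7978 (array([504.8,  -5.3]), 159.8, 64.1, -8.1) 64.1
carton rim plane (array([504.2,  -4.4]), 188.1, 93.3, -8.4) cloud rim (array([504.2,  -4. ]), 188.3, 92.1, -8.5) 1343
lid 60 453 (array([475.2, 398.4]), 78.0, 56.2, 30.2) 59.9
lid 62 658 (array([547.5, 205.6]), 117.0, 59.6, -4.2) 61.8
lid 68 132 (array([ 575.5, -204.8]), 49.0, 33.9, 79.2) 67.5
```

View pics/scene9.png

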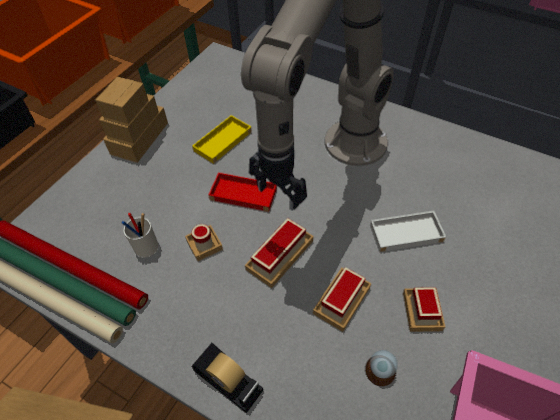

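All four boxes stand in their cartons, at scene pixels (201,235), (280,250), (345,292) and (428,302). The cup at (140,238) and the globe at (382,367) have not moved. Handing in.

```bash
python3 -c "
from rig import arm
print(arm.hand_in())"
```

```text
the job is handed in; nothing more can be done
None
```

All four boxes were packed in order, top to bottom, each upright and flat in its own carton. The snow globe and pen cup look unmoved, and I handed the job in at about 40 s of the 112 s allowed; no verdict came back.

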